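# Find the fit-test block that grips the feeler blade

### The arm

A 6-joint arm with a two-finger parallel gripper is mounted at the origin on the work surface. World frame = base frame: x ahead of the robot, y to its left, z up, the work surface at z = 0. Lengths are in m, angles in rad, forces in N, time in s.
With the tool pointing down it reaches from about 0.25 to 0.775 m from the base axis. Payload 4 kg.
Tool frame: the origin (TCP) lies at the very end of the fingers, on their centre line; the grasp point (between the pads) lies 19 mm behind it; z points along the fingers, y is the line along which they close (so a half turn about z gives the same grasp; the last joint's range is limited). The gripper opens to 94 mm and grips with 3 to 60 N. Pads are 16 mm wide; open, the fingers measure 119 mm over their backs; the gripper's body (75 mm by 177 mm) begins 78 mm behind the grasp point.
Start: joints at [1.109, 0.087, 1.371, -0, 1.684, -0.103], TCP at [0.193, 0.515, 0.169] pointing down, gripper open.
Joint ranges: [-3.1, 3.1], [-0.76, 2.03], [0.27, 2.55], [-1.08, 4.22], [0.17, 2.65], [-2.57, 2.57]. Speed limits (rad/s): [2.79, 2.79, 3.14, 3.14, 3.14, 3.14].

### API

Orientations are given as a unit quaternion [x, y, z, w].
In Python, from cell import sensors, optics, env gives the robot as it stands. The module is installed in compiled form; this text tells all that it offers.
- The arm moves only by the shell command python3 -m crank 'ROWS' [FORCE]. ROWS is JSON, a list of rows, each a list of 7 numbers: the shift along the tool's x, y, z in units of 40 mm (1.0 is 40 mm), then the turn, a rotation vector about the tool's x, y, z in units of 0.1 rad (1.0 is 0.1 rad), then the closure, from 0 (fully open) to 1 (shut). In form: [[dx, dy, dz, ax, ay, az, gripper], ...]. A call has 1 to 12 rows; each row shifts and turns the commanded pose from where the row before left it, along the tool's axes as they then stand; what a row does not reach is not made up. A row lasts 1/10 s, in which the tool goes at most 50 mm and 8.59 degrees, less where a joint would pass 70% of its speed; a pose out of reach is approached as far as the arm can. A call with a number of a shift or a turn outside -1 to 1 is refused whole. A call with a gripper value outside its range is refused whole. The fingers move at their own pace and stop on an object; FORCE is the grip in N (left out, the last holds). Time passes only in rows, so rows that do not move let the fingers close. It gives the time, the measured TCP pose, the force, the opening and the grip force at its end, in the units of the state.
- sensors.state(): the state, without advancing time (a new reading comes with each control period).
- optics.camera(name): name is "scene" or "side" or "wrist"; returns a dict with "image" (480x640x3 uint8, red, green, blue), "range_z" (480x640 float32, m along the optical axis (not along the pixel's ray), 0 where there is no reading), "fx", "fy", "cx", "cy" (pixels), "k1" (the pictures are not rectified: a ray, as slopes to the right and down, at radius r is drawn at 1 + k1 r^2 times it, then the intrinsics apply), "view" (4x4, takes a point from world to camera coordinates). Camera axes: x right, y down, z forward; pixel columns grow to the right and rows downward; lengths in m; the calibration is good to about 2 mm. A picture is of the moment at which its call begins.
- env.close_job(): hands the job in; it is judged then, once.
The state is a dict: "t": time; "joint_positions": joint angles; "joint_vel": joint speeds; "tau": joint torques, N m; "tcp_pos": TCP position; "eef_rot": TCP orientation; "contact_force": force on the tool from outside, world axes, zero at the start; "ft_torque": the same for the moment, N m; "width": finger opening in m; "gripper_force": force on a finger pad.
Only numpy, scipy, OpenCV 4.12 (cv2) and the standard library are available. Lean on these libraries where they do the work, as an engineer would, in place of code of your own. Each camera call takes 0.05 s, during which the arm holds its last target. There are 200 camera calls.

### The job

Take the orange-handled feeler blade from the grey rack and try it gently in the slots of the three plywood fit-test blocks: one is loose, one is too tight, and one takes the blade with a light, steady drag. Never force the blade; leave it in the block where it drags, pushed fully home with its handle down on the block, let go of it, and leave everything else on the table where it is.

Things in the scene. Friction and masses are not known exactly. Their poses are not given: they have to be found in the camera images.
- blade: Loose feeler blade, 80 g: steel blade 4 mm thick (own y), 24 wide (own x), 44 long, rounded nose, below an orange handle with black bands, 40 (x) x 18 (y) x 50 high. Origin: centre of the handle's underside (shoulder); z up, nose at z = -44 mm, handle top at +50 mm. Starts upright in the grey rack, shoulder on its top. Grip across the 18 mm.
- rack_mouth (a point): Centre of the slot in the top face of the fixed grey plastic rack (70 x 60 x 62 mm on a 90 x 80 mm foot) that holds the blade loosely at the start; axes as the blade in it.
- block_a: Fixed plywood fit-test block, dark seams, 70 (x) x 60 (y) x 62 mm high; three alike stand 100 mm apart on a 6 mm jig board, turned alike, in any order. Origin: centre of its underside, z up. Its fit changes from start to start and does not show: loose (push under 1.5 N), right (sprung pad on the +y side drags, 3 to 10 N down to home, then grips the blade) or too tight (stiff pad).
- block_a_mouth (a point): Centre of block_a's slot at its top face; axes as the block. Slot 29 mm along x, 6.5 mm in y, funnel 12 mm wide, 6 deep. A black dust lip 11 mm down hides the pad and gives no resistance. The nose meets the pad 12 to 26 mm below the top face; if too tight the push climbs past 12 N there and keeps rising. A blade fully home has its origin here (or 1.3 mm to -y).
- block_b: Fixed plywood fit-test block, dark seams, 70 (x) x 60 (y) x 62 mm high; three alike stand 100 mm apart on a 6 mm jig board, turned alike, in any order. Origin: centre of its underside, z up. Its fit changes from start to start and does not show: loose (push under 1.5 N), right (sprung pad on the +y side drags, 3 to 10 N down to home, then grips the blade) or too tight (stiff pad).
- block_b_mouth (a point): Centre of block_b's slot at its top face; axes as the block. Slot 29 mm along x, 6.5 mm in y, funnel 12 mm wide, 6 deep. A black dust lip 11 mm down hides the pad and gives no resistance. The nose meets the pad 12 to 26 mm below the top face; if too tight the push climbs past 12 N there and keeps rising. A blade fully home has its origin here (or 1.3 mm to -y).
- block_c: Fixed plywood fit-test block, dark seams, 70 (x) x 60 (y) x 62 mm high; three alike stand 100 mm apart on a 6 mm jig board, turned alike, in any order. Origin: centre of its underside, z up. Its fit changes from start to start and does not show: loose (push under 1.5 N), right (sprung pad on the +y side drags, 3 to 10 N down to home, then grips the blade) or too tight (stiff pad).
- block_c_mouth (a point): Centre of block_c's slot at its top face; axes as the block. Slot 29 mm along x, 6.5 mm in y, funnel 12 mm wide, 6 deep. A black dust lip 11 mm down hides the pad and gives no resistance. The nose meets the pad 12 to 26 mm below the top face; if too tight the push climbs past 12 N there and keeps rising. A blade fully home has its origin here (or 1.3 mm to -y).
- pen_cup: Bystander, leave alone: black pen cup, 38 mm radius, 85 mm high, pens standing to 135 mm; it stands on the side of the table where the rack does not. Origin at the centre of its underside.
- glue: Bystander, leave alone: white glue bottle with blue tip, 34 mm wide, 100 mm high. Origin at the centre of its underside.
- mouse: Bystander, leave alone: black computer mouse, 105 x 60 x 34 mm. Origin at the centre of its underside.
- marker_blue: Bystander, leave alone: white marker with blue cap, lying, 120 x 13 mm. Origin at the centre of its underside.
- marker_black: Bystander, leave alone: white marker with black cap, lying, 120 x 13 mm. Origin at the centre of its underside.
- usb_stick: Bystander, leave alone: metal USB stick, 57 x 18 x 8 mm. Origin at the centre of its underside.
- wheel_disc: Bystander, leave alone: laser-cut plywood disc, 136 mm across, 4 mm thick, lying flat. Origin at the centre of its underside.
- tumbler: Bystander, leave alone: drinking glass, 72 mm wide, 95 mm high. Origin at the centre of its underside.
There are look-alikes about, which are no part of the job. Of the things like the blade, leave any that is turquoise; of the rest the larger one is meant.

How it is judged:
At the end, for the whole second after the job is handed in: The blade stands at rest and let go in the block whose pad grips it (pressed on the block with 2 to 20 N), its origin within 6 mm sideways and 3 mm in height of the mouth, upright within 0.1 rad (((horizontal distance between blade and block_a_mouth below 0.006 m and z of blade in the frame of block_a_mouth between -0.003 and 0.003 m and contact force between blade and block_a between 2 and 20 N) or (horizontal distance between blade and block_b_mouth below 0.006 m and z of blade in the frame of block_b_mouth between -0.003 and 0.003 m and contact force between blade and block_b between 2 and 20 N) or (horizontal distance between blade and block_c_mouth below 0.006 m and z of blade in the frame of block_c_mouth between -0.003 and 0.003 m and contact force between blade and block_c between 2 and 20 N)) and angle between blade's own z axis and vertical below 0.1 rad and linear speed of blade below 0.02 m/s); the robot touches nothing.
It fails at once if the blade is forced: pressed on a block with over 40 N (contact force between blade and block_a above 40 N or contact force between blade and block_b above 40 N or contact force between blade and block_c above 40 N).
It fails at once if a bystander is moved by over 30 mm (distance of any of pen_cup, glue, mouse, marker_blue, marker_black, usb_stick, wheel_disc, tumbler from where it was at the start of the episode above 0.03 m).
It also fails if it takes over 48 s, if anything falls off the work surface, if the arm or the gripper's body presses on something with over 40 N, if the wrist force passes 120 N, or if a joint passes its speed limit or range.

## Working session

There is one attempt and no reset: what is moved stays moved. The work goes in short steps, Python scripts to look and compute and a shell command to move; the robot and the scene stay as the last step left them, time stands still between calls to the robot, and variables do not carry over. Pictures are saved under pics/ and viewed, at most 10 in all, crops included, and the job is handed in when it is done.

```bash
mkdir -p pics; cat > h.py <<'E'
import numpy as np, cv2
from cell import sensors, optics, env
from scipy.spatial.transform import Rotation as R
def cam(n, f=None):
    c=optics.camera(n)
    if f: cv2.imwrite('pics/'+f, cv2.cvtColor(c['image'],cv2.COLOR_RGB2BGR))
    return c
def cloud(c):
    z=c['range_z']; v,u=np.mgrid[:480,:640]
    xd=(u-c['cx'])/c['fx']; yd=(v-c['cy'])/c['fy']
    x,y=xd.copy(),yd.copy()
    for _ in range(15):
        s=1+c['k1']*(x*x+y*y); x,y=xd/s,yd/s
    p=np.stack([x*z,y*z,z],-1); V=c['view']
    w=(p-V[:3,3])@V[:3,:3]
    w[z==0]=np.nan
    return w
E
python3 - <<'E'
from h import *
for n in ('scene','side'):
    c=cam(n,n+'0.png'); np.save(n+'.npy',cloud(c)); np.save(n+'_im.npy',c['image'])
print(sensors.state())
E
```

```text
{'t': 0.1, 'joint_positions': array([ 1.10888416e+00,  8.78920733e-02,  1.37210608e+00,  7.47889145e-06,
        1.68356306e+00, -1.03098373e-01]), 'joint_vel': array([-0.00031924, -0.0006079 , -0.00394137,  0.00133949, -0.00116301,
        0.00072315]), 'tau': array([ 2.62489317e-03, -3.41253090e+01, -3.03300476e+01,  7.20177172e-02,
        3.04081512e-02, -7.69633539e-05]), 'tcp_pos': array([0.19289171, 0.51447192, 0.16791377]), 'eef_rot': array([ 1.78445526e-01,  9.83949300e-01, -9.44223273e-04, -2.77947967e-04]), 'contact_force': array([-0.17653452, -0.53002631,  0.10328747]), 'ft_torque': array([-0.01872397,  0.00477485,  0.00614258]), 'gripper_force': 0.0, 'width': 0.09434003205131547}
```

View pics/scene0.png

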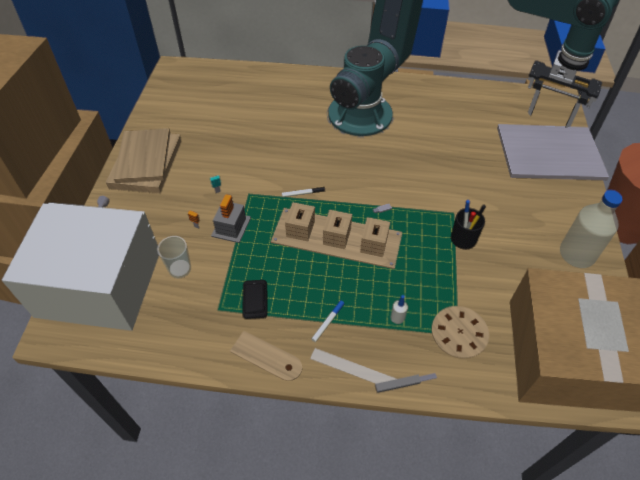

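View pics/side0.png

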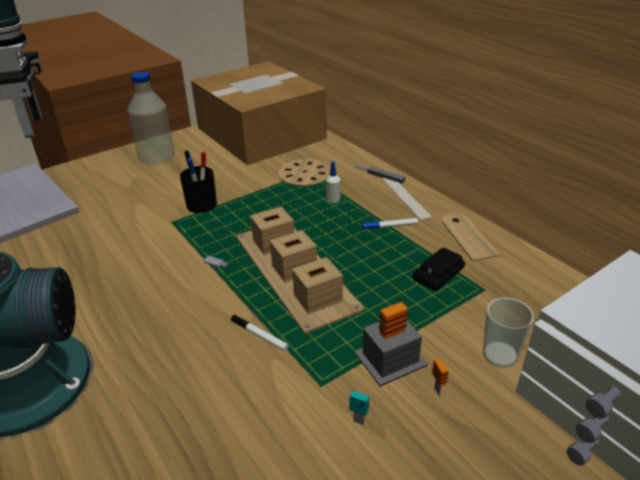

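The scene view shows the rack with its orange blade at (229,210), and the three blocks at (300,222), (337,229) and (375,237). A small orange decoy is at (193,216), a turquoise one at (215,183), the tumbler at (175,255) and the pen cup at (467,228). Next I'll measure the poses.

```bash
python3 - <<'E'
from h import *
def rep(n,name,m,W):
    p=W[m]; p=p[~np.isnan(p[:,0])]
    if len(p)<10: print(n,name,len(p)); return
    r=cv2.minAreaRect((p[:,:2]*1000).astype(np.float32)); print(n,name,len(p),'mean',p.mean(0).round(4),'rect c',np.round(r[0],1),np.round(r[1],1),round(r[2],1), 'zmax',np.percentile(p[:,2],98).round(4))
for n in ('scene','side'):
    W=np.load(n+'.npy'); I=np.load(n+'_im.npy'); hsv=cv2.cvtColor(I,cv2.COLOR_RGB2HSV); H,S,V=cv2.split(hsv)
    roi=np.zeros((480,640),bool)
    if n=='scene': roi[170:270,160:420]=1
    else: roi[190:400,225:460]=1
    orange=(H<16)&(S>190)&(V>110)&roi
    k,l,st,c=cv2.connectedComponentsWithStats(orange.astype(np.uint8))
    for i in range(1,k):
        if st[i,4]>15: rep(n,'orange',l==i,W); rep(n,' top',(l==i)&(W[...,2]>.106),W)
    top=(W[...,2]>.062)&(W[...,2]<.074)&roi&~orange&(S>40)
    k,l,st,c=cv2.connectedComponentsWithStats(top.astype(np.uint8))
    for i in range(1,k):
        if st[i,4]>60: rep(n,'top%s'%c[i].round(),l==i,W)
    rk=(W[...,2]>.055)&(W[...,2]<.069)&roi&(S<60)
    k,l,st,c=cv2.connectedComponentsWithStats(rk.astype(np.uint8))
    for i in range(1,k):
        if st[i,4]>60: rep(n,'rack%s'%c[i].round(),l==i,W)
E
```

```text
scene orange 20 mean [ 0.5134 -0.309   0.1081] rect c [ 507.7 -306.5] [12.8 40. ] 67.2 zmax 0.1136
scene  top 15 mean [ 0.5127 -0.308   0.1094] rect c [ 507.7 -306.5] [12.8 40. ] 67.2 zmax 0.1137
scene top[300. 215.] 489 mean [ 0.4941 -0.1244  0.0668] rect c [ 494.3 -124.6] [60.7 75.2] 82.5 zmax 0.0714
scene top[337. 222.] 502 mean [ 0.5078 -0.0258  0.0668] rect c [506.  -25.3] [60.4 76.6] 83.8 zmax 0.0714
scene top[376. 230.] 508 mean [0.5207 0.0733 0.0668] rect c [519.4  73.5] [60.1 76.6] 82.3 zmax 0.0715
scene rack[229. 215.] 332 mean [ 0.513  -0.3068  0.0607] rect c [ 503.7 -312. ] [61.  76.3] 80.7 zmax 0.0653
scene rack[172. 248.] 95 mean [ 0.6332 -0.4267  0.0623] rect c [ 634.8 -426.3] [26.5 58.5] 34.2 zmax 0.0686
scene rack[178. 263.] 72 mean [ 0.6773 -0.3994  0.0615] rect c [ 675.5 -402.5] [19.  58.7] 27.4 zmax 0.0684
side orange 124 mean [ 0.5    -0.3164  0.1089] rect c [ 501.6 -315.9] [16.1 39.1] 63.0 zmax 0.1123
side  top 104 mean [ 0.4993 -0.3159  0.1097] rect c [ 501.6 -315.9] [16.1 39.1] 63.0 zmax 0.1123
side orange 29 mean [ 0.5029 -0.3185  0.0932] rect c [ 503.3 -318.6] [ 3.  31.8] 80.6 zmax 0.0957
side  top 0
side orange 24 mean [ 0.5035 -0.3187  0.0812] rect c [ 503.2 -318.7] [ 2.8 31.7] 82.0 zmax 0.0837
side  top 0
side orange 50 mean [ 0.5139 -0.4067  0.0613] rect c [ 516.3 -404.3] [25.8 10.1] 76.2 zmax 0.0632
side  top 0
side top[271. 219.] 650 mean [0.518  0.0723 0.0672] rect c [519.9  73.9] [67.4 72.2] 82.2 zmax 0.0699
side top[292. 245.] 792 mean [ 0.5043 -0.0268  0.0673] rect c [506.5 -22.9] [66.2 71.4] 81.8 zmax 0.0703
side top[316. 273.] 947 mean [ 0.4912 -0.1255  0.0673] rect c [ 492.6 -123.5] [64.7 71.6] 82.2 zmax 0.07
side top[391. 333.] 114 mean [ 0.4987 -0.3157  0.0682] rect c [ 504. -316.] [16.1 45.2] 66.8 zmax 0.0739
side rack[392. 338.] 910 mean [ 0.4956 -0.3201  0.0618] rect c [ 504.2 -311. ] [62.2 71.9] 80.7 zmax 0.0648
```

```bash
python3 -m crank '[[-0.6,-0.7,-0.3,0,0,0,0],[-0.6,-0.7,-0.3,0,0,0,0],[-0.6,-0.7,-0.3,0,0,0,0],[-0.6,-0.7,-0.3,0,0,0,0],[-0.6,-0.7,-0.3,0,0,0,0],[-0.6,-0.7,-0.3,0,0,0,0],[-0.6,-0.7,-0.3,0,0,0,0],[-0.6,-0.7,-0.3,0,0,0,0],[-0.6,-0.7,0,0,0,0,0],[-0.6,-0.7,0,0,0,0,0],[-0.6,-0.7,0,0,0,0,0],[-0.6,-0.7,0,0,0,0,0]]' 10; python3 - <<'E'
from h import *
c=cam('wrist','w1.png'); W=cloud(c); np.save('w1.npy',W)
print(np.linalg.inv(c['view']).round(3))
E
```

```text
t: 1.3
tcp_pos: [0.3448, 0.0978, 0.2647]
eef_rot: [0.178, 0.984, 0.0, -0.0]
contact_force: [0.7, -0.6, -0.5]
width: 0.0941
gripper_force: 0.0
[[ 0.35   0.912  0.213  0.283]
 [ 0.937 -0.341 -0.079  0.121]
 [ 0.     0.227 -0.974  0.48 ]
 [ 0.     0.     0.     1.   ]]
```

View pics/w1.png

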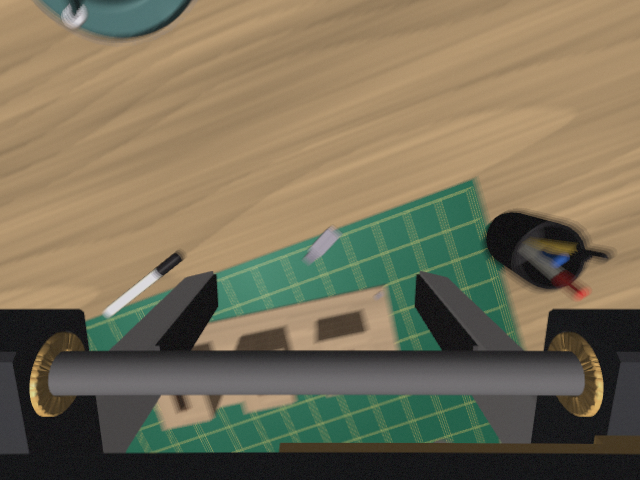

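The motion-time wrist view shows the blocks partly hidden behind the fingers. Their slots run along the image's vertical, roughly world x. The wrist camera sees the base side of the TCP, so I'll go past the rack and look back.

```bash
python3 -m crank '[[-0.8,-0.67,0,0,0,0,0],[-0.8,-0.67,0,0,0,0,0],[-0.8,-0.67,0,0,0,0,0],[-0.8,-0.67,0,0,0,0,0],[-0.8,-0.67,0,0,0,0,0],[-0.8,-0.67,0,0,0,0,0],[-0.8,-0.67,0,0,0,0,0],[-0.8,-0.67,0,0,0,0,0],[-0.8,-0.67,0,0,0,0,0],[-0.8,-0.67,0,0,0,0,0],[-0.8,-0.67,0,0,0,0,0],[-0.8,-0.67,0,0,0,0,0]]'; python3 -m crank '[[0,0,0,0,0,0,0],[0,0,0,0,0,0,0]]' ; python3 - <<'E'
from h import *
c=cam('wrist','w2.png'); W=cloud(c); np.save('w2.npy',W); np.save('w2_im.npy',c['image'])
E
```

```text
t: 2.55
tcp_pos: [0.5921, -0.3378, 0.2641]
eef_rot: [0.178, 0.984, 0.0, -0.001]
contact_force: [0.9, 0.5, 1.1]
width: 0.0939
gripper_force: 0.0
t: 2.75
tcp_pos: [0.5914, -0.3369, 0.2621]
eef_rot: [0.179, 0.984, 0.001, -0.002]
contact_force: [-0.6, -0.3, -0.2]
width: 0.0941
gripper_force: 0.0
```

View pics/w2.png

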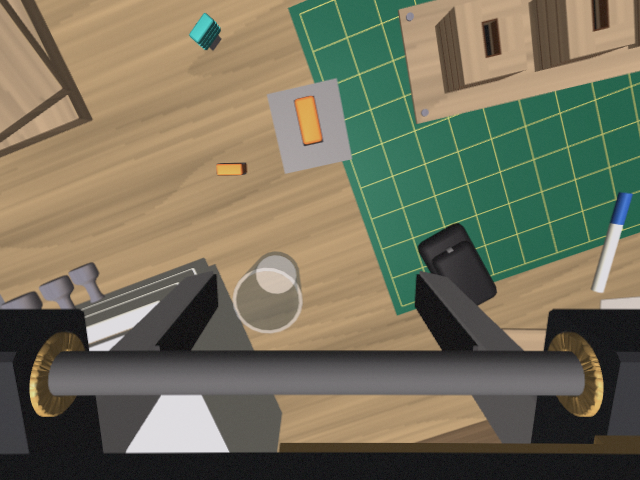

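The wrist view is clear. The handle top is at (309,120), the rack at (310,125), the decoy at (231,169), the tumbler at (270,290), and the slots of two blocks are at (491,37) and (600,12).

```bash
cat >> h.py <<'E'
def rect(name,m,W):
    p=W[m]; p=p[~np.isnan(p[:,0])]
    r=cv2.minAreaRect((p[:,:2]*1000).astype(np.float32)); print(name,len(p),'mean',p.mean(0).round(4),'rect',np.round(r[0],1),np.round(r[1],1),round(r[2],1))
def comps(name,m,W,mn=60):
    k,l,st,c=cv2.connectedComponentsWithStats(m.astype(np.uint8))
    for i in range(1,k):
        if st[i,4]>mn: rect(name+str(c[i].round()),l==i,W)
E
python3 - <<'E'
from h import *
W=np.load('w2.npy');I=np.load('w2_im.npy'); H,S,V=cv2.split(cv2.cvtColor(I,cv2.COLOR_RGB2HSV))
roi=np.zeros((480,640),bool); roi[:190,200:]=1
Z=W[...,2]
comps('handle',roi&(Z>.107)&(Z<.117),W)
comps('rack',roi&(Z>.058)&(Z<.064)&(S<60),W)
comps('block',roi&(Z>.0645)&(Z<.0715),W,400)
E
```

```text
handle[307. 120.] 932 mean [ 0.5035 -0.3114  0.1117] rect [ 503.6 -311.5] [17.9 39.6] 81.7
rack[309. 123.] 3367 mean [ 0.5038 -0.3108  0.062 ] rect [ 503.6 -311. ] [61.  69.8] 81.6
block[489.  39.] 4780 mean [ 0.4926 -0.1246  0.068 ] rect [ 492.1 -123.5] [61.7 70.5] 82.6
block[597.  27.] 3313 mean [ 0.5181 -0.0286  0.0679] rect [514.8 -25.7] [62.4 52.9] 81.6
```

```bash
python3 -m crank '[[0.57,-0.045,0.4,0,0,0,0.4],[0.57,-0.045,0.4,0,0,0,0.4],[0.57,-0.045,0.4,0,0,0,0.4],[0.57,-0.045,0.4,0,0,0,0.4],[0,0,0.5,0,0,-0.75,0.4],[0,0,0.5,0,0,-0.75,0.4],[0,0,0.5,0,0,-0.7,0.4],[0,0,0,0,0,0,0.4],[0,0,0,0,0,0,0.4]]'; python3 -c "
from h import *
s=sensors.state();r=R.from_quat(s['eef_rot']).as_matrix();d=np.array([.5035,-.3115,.074])-s['tcp_pos'];print('units',(r.T@d/.04).round(3),np.degrees(np.arctan2(r[1,1],r[0,1])),r[:,2].round(4))"
```

```text
t: 3.7
tcp_pos: [0.5035, -0.3103, 0.1425]
eef_rot: [0.069, 0.998, -0.0, 0.001]
contact_force: [-0.4, -0.5, 0.9]
width: 0.0564
gripper_force: 0.0
units [-0.002 -0.028  1.713] 82.03010294724268 [ 1.5e-03 -8.0e-04 -1.0e+00]
```

```bash
python3 -m crank '[[0,-0.03,0.6,0,0,0,0.4],[0,0,0.6,0,0,0,0.4],[0,0,0.5,0,0,0,0.4],[0,0,0,0,0,0,0.4],[0,0,0,0,0,0,1],[0,0,0,0,0,0,1],[0,0,0,0,0,0,1],[0,0,0,0,0,0,1],[0,0,0,0,0,0,1],[0,0,0,0,0,0,1]]' 35
```

```text
t: 4.7
tcp_pos: [0.5036, -0.3127, 0.0735]
eef_rot: [0.069, 0.998, -0.0, 0.0]
contact_force: [-0.0, 0.9, 1.5]
width: 0.0164
gripper_force: 35.0
```

```bash
python3 -m crank '[[0,0,-0.5,0,0,0,1],[0,0,-1,0,0,0,1],[0,0,-1,0,0,0,1],[-0.16,0.91,-0.28,0,0,0,1],[-0.16,0.91,-0.28,0,0,0,1],[-0.16,0.91,-0.28,0,0,0,1],[-0.16,0.91,-0.28,0,0,0,1],[-0.16,0.91,-0.28,0,0,0,1],[-0.16,0.91,-0.28,0,0,0,1],[-0.16,0.91,-0.28,0,0,0,1],[-0.16,0.91,-0.28,0,0,0,1],[0,0,0,0,0,0,1]]' ; python3 -m crank '[[0,0,0,0,0,0,1],[0,0,0,0,0,0,1]]' ;python3 - <<'E'
from h import *
c=cam('wrist','w3.png'); W=cloud(c); np.save('w3.npy',W); I=c['image'];np.save('w3_im.npy',I)
H,S,V=cv2.split(cv2.cvtColor(I,cv2.COLOR_RGB2HSV)); Z=W[...,2]
comps('block',(Z>.0645)&(Z<.0715),W,400)
# slots on the top plane z=.068
P=lambda u:None
k,l,st,ce=cv2.connectedComponentsWithStats(((Z>.0645)&(Z<.0715)).astype(np.uint8))
for i in range(1,k):
    if st[i,4]<1500: continue
    m=(l==i).astype(np.uint8); x,y,w,h,_=st[i]
    f=cv2.morphologyEx(m,cv2.MORPH_CLOSE,np.ones((41,41),np.uint8)) if 0 else m
    cs,hi=cv2.findContours(m,cv2.RETR_CCOMP,cv2.CHAIN_APPROX_NONE)
    for c_,h_ in zip(cs,hi[0]):
        if h_[3]>=0 and cv2.contourArea(c_)>80:
            q=W[c_[:,0,1],c_[:,0,0]]; r=cv2.minAreaRect((q[:,:2]*1000).astype(np.float32)); print('slot',ce[i].round(),np.round(r[0],1),np.round(r[1],1),round(r[2],1))
E
```

```text
t: 5.9
tcp_pos: [0.5958, -0.0271, 0.264]
eef_rot: [0.066, 0.998, 0.001, 0.001]
contact_force: [-0.0, -0.8, 0.2]
width: 0.0161
gripper_force: 35.0
t: 6.1
tcp_pos: [0.5939, -0.0322, 0.2618]
eef_rot: [0.07, 0.998, -0.0, -0.001]
contact_force: [0.6, 0.3, -0.8]
width: 0.0161
gripper_force: 35.0
block[210. 125.] 4256 mean [ 0.4921 -0.1233  0.068 ] rect [ 492.8 -123.6] [60.4 69.4] 82.1
block[311. 125.] 4210 mean [ 0.5052 -0.0241  0.068 ] rect [505.6 -24.1] [61.  69.4] 82.1
block[413. 124.] 4247 mean [0.5188 0.0751 0.068 ] rect [519.5  75.2] [60.4 69.5] 82.3
slot [210. 125.] [ 492.8 -122.9] [11.6 30.7] 78.9
slot [311. 125.] [505.9 -24.5] [10.  29.5] 81.9
slot [413. 124.] [519.8  74.7] [12.5 29.8] 79.9
```

View pics/w3.png

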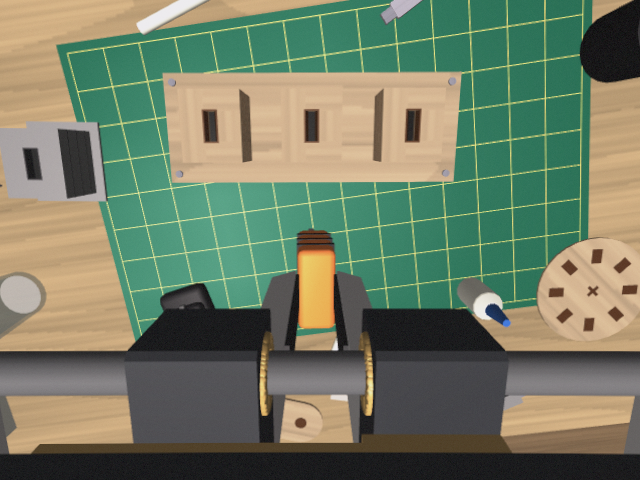

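The view shows all three slots at (210,125), (311,125) and (413,124), and the handle straight in the fingers. I'll try the middle block first.

```bash
cat > to.py <<'E'
import sys
from h import *
s=sensors.state();r=R.from_quat(s['eef_rot']).as_matrix();d=np.array(list(map(float,sys.argv[1:4])))-s['tcp_pos']
print('units',(r.T@d/.04).round(3),'yaw',np.degrees(np.arctan2(r[1,1],r[0,1])).round(2),'z',r[:,2].round(4),'F',s['contact_force'].round(1))
E
python3 -m crank '[[0.55,-0.03,0.4,0,0,0,1],[0.55,-0.03,0.4,0,0,0,1],[0.55,-0.03,0.4,0,0,0,1],[0.55,-0.03,0.4,0,0,0,1],[0,0,0.8,0,0,0,1],[0,0,0.7,0,0,0,1],[0,0,0,0,0,0,1],[0,0,0,0,0,0,1],[0,0,0,0,0,0,1]]';python3 to.py .5057 -.0243 .1235
```

```text
t: 7.05
tcp_pos: [0.5076, -0.0246, 0.1405]
eef_rot: [0.07, 0.998, -0.0, 0.002]
contact_force: [-0.4, -0.9, -0.3]
width: 0.0161
gripper_force: 35.0
units [0.05  0.001 0.425] yaw 81.99 z [ 3.1e-03 -5.0e-04 -1.0e+00] F [-0.4 -0.9 -0.3]
```

```bash
python3 -m crank '[[0.05,0,0.2,0,0,0,1],[0,0,0.15,0,0,0,1],[0,0,0.1,0,0,0,1],[0,0,0.1,0,0,0,1],[0,0,0.1,0,0,0,1],[0,0,0,0,0,0,1]]';python3 to.py .5057 -.0243 .0795; python3 -m crank '[[0,0,0.05,0,0,0,1],[0,0,0.05,0,0,0,1],[0,0,0,0,0,0,1]]'; python3 -m crank '[[0,0,0.05,0,0,0,1],[0,0,0.05,0,0,0,1],[0,0,0,0,0,0,1]]'
```

```text
t: 7.65
tcp_pos: [0.5042, -0.0232, 0.1117]
eef_rot: [0.069, 0.998, 0.0, -0.001]
contact_force: [-0.4, 0.6, -0.6]
width: 0.0162
gripper_force: 34.9
units [-0.043 -0.022  0.806] yaw 82.06 z [-1.2e-03  7.0e-04 -1.0e+00] F [-0.4  0.6 -0.6]
t: 7.95
tcp_pos: [0.5045, -0.0234, 0.1083]
eef_rot: [0.069, 0.998, 0.0, -0.0]
contact_force: [0.3, 1.2, -1.4]
width: 0.0161
gripper_force: 34.9
t: 8.25
tcp_pos: [0.5044, -0.0235, 0.1042]
eef_rot: [0.069, 0.998, 0.0, -0.0]
contact_force: [0.9, -0.2, -0.6]
width: 0.0162
gripper_force: 34.9
```

```bash
for i in 1 ; do :; done; python3 -m crank '[[-0.02,-0.01,0.05,0,0,0,1],[0,0,0.05,0,0,0,1],[0,0,0,0,0,0,1]]'|grep -E 'pos|force'; python3 -m crank '[[0,0,0.05,0,0,0,1],[0,0,0.05,0,0,0,1],[0,0,0,0,0,0,1]]'|grep -E 'pos|force'; python3 -m crank '[[0,0,0.05,0,0,0,1],[0,0,0.05,0,0,0,1],[0,0,0,0,0,0,1]]'|grep -E 'pos|force'
```

```text
tcp_pos: [0.5051, -0.024, 0.1001]
contact_force: [-0.2, 0.8, -1.9]
gripper_force: 34.9
tcp_pos: [0.5064, -0.0242, 0.0982]
contact_force: [-0.2, 1.2, 4.4]
gripper_force: 35.0
tcp_pos: [0.5065, -0.0242, 0.0943]
contact_force: [0.4, 1.3, 4.3]
gripper_force: 35.0
```

```bash
python3 -m crank '[[0,0,0.05,0,0,0,1],[0,0,0.05,0,0,0,1],[0,0,0,0,0,0,1]]'|grep -E 'pos|force'; python3 -m crank '[[0,0,0.05,0,0,0,1],[0,0,0.05,0,0,0,1],[0,0,0,0,0,0,1]]'|grep -E 'pos|force'
```

```text
tcp_pos: [0.5064, -0.0243, 0.0901]
contact_force: [1.2, 1.3, 4.6]
gripper_force: 35.0
tcp_pos: [0.5063, -0.0243, 0.0858]
contact_force: [-0.2, 0.7, 5.0]
gripper_force: 35.0
```

Steady drag of about 4–5 N, so this is the right block. I'll ease it home.

```bash
python3 -m crank '[[0,0,0.05,0,0,0,1],[0,0,0.05,0,0,0,1],[0,0,0,0,0,0,1]]'|grep -E 'pos|force'; python3 -m crank '[[0,0,0.03,0,0,0,1],[0,0,0,0,0,0,1]]'|grep -E 'pos|force'
```

```text
tcp_pos: [0.5061, -0.0243, 0.0816]
contact_force: [0.9, 0.6, 4.1]
gripper_force: 35.0
tcp_pos: [0.5061, -0.0244, 0.0804]
contact_force: [0.1, 0.3, 3.4]
gripper_force: 35.0
```

```bash
python3 -m crank '[[0,0,0.015,0,0,0,1],[0,0,0,0,0,0,1]]'|grep -E 'pos|force'
```

```text
tcp_pos: [0.5062, -0.0244, 0.08]
contact_force: [0.7, 1.7, 5.2]
gripper_force: 35.0
```

```bash
python3 -m crank '[[0,0,0.02,0,0,0,1],[0,0,0,0,0,0,1]]'|grep -E 'pos|force'
```

```text
tcp_pos: [0.5064, -0.0244, 0.0799]
contact_force: [-0.7, 0.7, 8.5]
gripper_force: 35.0
```

```bash
python3 -m crank '[[0,0,0.02,0,0,0,1],[0,0,0,0,0,0,1]]'|grep -E 'pos|force'
```

```text
tcp_pos: [0.5065, -0.0244, 0.0798]
contact_force: [-1.5, 1.2, 11.3]
gripper_force: 35.0
```

The blade is seated: the force rises with no motion. Time to release, back off upwards and check.

```bash
python3 -m crank '[[0,0,-0.02,0,0,0,1],[0,0,0,0,0,0,0.6],[0,0,0,0,0,0,0.5],[0,0,0,0,0,0,0.5],[0,0,0,0,0,0,0.5],[0,0,-0.3,0,0,0,0.5],[0,0,-0.8,0,0,0,0.5],[0,0,-1,0,0,0,0.5],[-0.6,0,-0.8,0,0,0,0.5],[-0.8,0,-0.8,0,0,0,0.5],[-0.8,0,-0.8,0,0,0,0.5],[0,0,0,0,0,0,0.5]]';python3 - <<'E'
from h import *
c=cam('wrist','w4.png'); W=cloud(c);Z=W[...,2];H,S,V=cv2.split(cv2.cvtColor(c['image'],cv2.COLOR_RGB2HSV))
comps('handle',(Z>.108)&(Z<.124)&(S>150),W)
comps('block',(Z>.0645)&(Z<.0715),W,400)
cam('side','s4.png')
E
```

```text
t: 12.05
tcp_pos: [0.5971, -0.0373, 0.2626]
eef_rot: [0.07, 0.998, -0.0, 0.005]
contact_force: [-0.5, 0.1, -0.0]
width: 0.047
gripper_force: 0.0
handle[315. 114.] 816 mean [ 0.5043 -0.0248  0.1178] rect [505.3 -25.4] [16.7 38.2] 82.2
block[418. 118.] 4273 mean [0.519 0.075 0.068] rect [518.9  75.3] [60.7 70.5] 82.0
block[214. 118.] 4309 mean [ 0.4918 -0.1233  0.068 ] rect [ 492.7 -123.7] [60.5 69.8] 82.3
block[317. 119.] 3543 mean [ 0.5059 -0.0237  0.0681] rect [505.9 -24.2] [60.8 68.9] 81.9
```

View pics/s4.png

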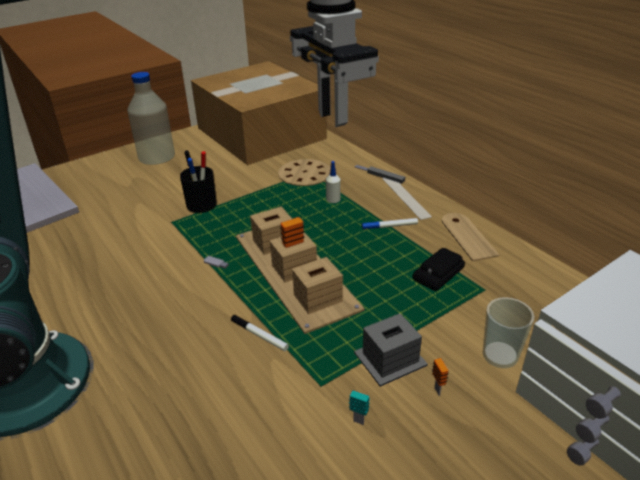

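The side view shows the blade standing upright in the middle block at (291,235), released. Its handle top is at 0.118 m, so it is fully home. Nothing else has moved.

```bash
python3 -c "
from cell import env
print(env.close_job())"
```

```text
the job is handed in; nothing more can be done
None
```

The blade is fully home in the middle block, which took it with a steady drag of about 4–5 N; I let go of it, nothing else looked moved in the last picture, and the job is handed in (no verdict came back; the other two blocks were not tried).

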